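# Pin the jar roller to its drive

## Task

Couple the loose roller of the jar-rolling machine to its drive: stand the orange-knobbed pin in the guide hole on top of the coupling block, then roll the white flange round by its rim until the hidden cross-hole comes up under the pin and the pin drops through. Then press the pin down past its spring catch until the knob sits fully home on the block, and let go. Work by feel: stop turning as soon as the pin catches, never force the pin, and leave the other pins and loose things alone.

Things in the scene. Friction and masses are not known exactly. Their poses are not given: they have to be found in the camera images.
- machine: Jar-rolling machine, fixed: base plate 210 x 530 x 12 mm, blue gear motor (132 mm high) at the -y end, then in a row along +y a square steel coupling block, a green pillow block (118 mm high), a white flange and a black drive roller; an idler roller lies parallel, 95 mm towards +x. Origin on the table straight under the coupling block's guide hole; z up, y along the roller axis, which lies 90 mm above the table; x level.
- guide_hole (a point): Centre of the mouth of the upright guide hole in the flat top (44 x 44 mm) of the coupling block, 126 mm above the table; axes as the machine's. The hole is 11.2 mm wide with a 1.5 mm chamfer and 20 mm deep, where the roller's journal crosses it; a pin set in it stands on the journal (knob 44 mm above the block) and falls about 37 mm when the cross-hole comes under it.
- flange_centre (a point): Centre of the roller's white guide flange, a plain disc 120 mm across and 12 mm thick whose axis is the machine's y; the point does not turn with it. 67 mm of bare 24 mm shaft lies towards the pillow block, the 40 mm roller on the other side. Turns both ways with about 1 N at the rim and stays where left. The rim can be pinched from above, fingers closing along y, and drawn round in strokes.
- cross_pin: The pin to use: steel shank 10 mm thick, 64 mm long with a 3 mm tapered nose, and an orange cylindrical knob 20 mm across, 28 mm tall; about 50 g. Origin at the tip of the nose, z along the pin towards the knob; knob underside at 64 mm, top at 92 mm. At the start it hangs upright in one of the rack's holes, knob resting on the rack, 70 mm above the table.
- pin_rack: The pin rack, an aluminium block 50 x 165 x 70 mm fixed to the table, with three upright 12 mm holes in a row along its y, 55 mm apart, the middle one at its centre; a pin hangs in each. Origin under its centre, on the table.
- blue_pin: A pin of another machine, blue knob 20 mm in diameter and 28 mm tall, shank 8 x 64 mm; origin at its tip. To be left in the rack.
- black_pin: A pin of another machine, black knob 16 mm in diameter and 28 mm tall, shank 10 x 64 mm; origin at its tip. To be left in the rack.
- jar_a: Loose glass culture jar with a silver lid, 76 mm in diameter, 120 mm tall (orange culture, near the robot on its left); origin under its centre. To be left alone.
- jar_b: Loose glass culture jar with a silver lid, 76 mm in diameter, 120 mm tall (orange culture, near the robot on its left); origin under its centre. To be left alone.
- jar_c: Loose glass culture jar with a silver lid, 76 mm in diameter, 120 mm tall (pale culture, on the right); origin under its centre. To be left alone.
- spray_bottle: Loose white plastic bottle with a blue cap, 64 mm in diameter, 170 mm tall, on the right; origin under its centre. To be left alone.
- spanner: Loose steel spanner lying on the left of the table; origin at its middle. To be left alone.
- journal_centre (a point): Point on the roller axis 36 mm under the guide hole's mouth; fixed, axes as the machine's. The journal, 32 mm thick, is one piece with shaft, flange and roller and turns loosely inside the block. One cross-hole 12 mm wide goes straight through it; nothing outside shows its direction. At the start it is 0.5 to 2 rad of turning away if the flange's top is rolled towards machine +x, 1.1 to 2.7 rad the other way.
- catch (a point): Spring catch in the block's lower wall, straight under the guide hole, 56 mm below its mouth; fixed. Two sprung balls stop the dropped pin with its knob about 7 mm above the block (higher if it binds on the journal); pressing the knob down with about 4 to 7 N takes the pin past them, and they then hold it. The knob is home when its underside lies on the block.
There are look-alikes about, which are no part of the job. What is shaped like the pin_rack but black or yellow is not meant.

How it is judged:
On the way, in this order (a step that is already met when the one before it is completed fails the run):
1. the cross pin stands in the guide hole of the coupling block (z of cross_pin in the frame of guide_hole below -0.012 m and horizontal distance between cross_pin and guide_hole below 0.005 m and angle between cross_pin's own z axis and vertical below 0.15 rad), for 0.2 s.
2. the cross pin has dropped into the journal's cross-hole (z of cross_pin in the frame of guide_hole below -0.044 m and horizontal distance between cross_pin and guide_hole below 0.005 m and angle between cross_pin's own z axis and vertical below 0.15 rad), for 0.1 s.
At the end, for the whole second after the job is handed in: The cross pin is at rest, upright (within 0.06 rad) and centred (3 mm), through guide hole and journal, its knob within 2 mm of the top of the coupling block; the other two pins, the jars, the white bottle and the spanner are within 20 mm of where they began (z of cross_pin in the frame of guide_hole below -0.062 m and horizontal distance between cross_pin and guide_hole below 0.003 m and angle between cross_pin's own z axis and vertical below 0.06 rad and linear speed of cross_pin below 0.01 m/s and distance of each of blue_pin, black_pin, jar_a, jar_b, jar_c, spray_bottle, spanner from where it was at the start of the episode below 0.02 m); the robot touches nothing.
It fails at once if the cross pin is forced: more than 50 N in all between it and the machine (its block, journal or catch) (contact force between cross_pin and machine above 50 N).
It fails at once if another pin, a jar, the white bottle or the spanner is moved by more than 20 mm (distance of any of blue_pin, black_pin, jar_a, jar_b, jar_c, spray_bottle, spanner from where it was at the start of the episode above 0.02 m).
It also fails if it takes over 72 s, if anything falls off the work surface, if the arm or the gripper's body presses on something with over 40 N, if the wrist force passes 120 N, or if a joint passes its speed limit or range.

## Robot

A 6-joint arm with a two-finger parallel gripper is mounted at the origin on the work surface. World frame = base frame: x ahead of the robot, y to its left, z up, the work surface at z = 0. Lengths are in m, angles in rad, forces in N, time in s.
With the tool pointing down it reaches from about 0.375 to 0.975 m from the base axis. Payload 3.8 kg.
Tool frame: the origin (TCP) lies midway between the tips of the shut fingers; the grasp point (between the pads) lies 19 mm behind it; x points along the fingers, y is the direction in which the jaws open and shut, and the axes are right-handed (so a half turn about x gives the same grasp; the last joint's range is limited). The gripper opens to 88 mm and grips with 3 to 60 N. Pads are 18 mm wide; open, the fingers measure 123 mm over their backs; the gripper's body (75 mm by 187 mm) begins 45 mm behind the grasp point.
Start: joints at [-1.352, 0.264, 1.604, -0, 1.274, -0.037], TCP at [0.171, -0.653, 0.239] pointing down, gripper open.
Joint ranges: [-2.63, 2.63], [-0.94, 2.18], [0.31, 2.57], [-1.31, 4.45], [0, 2.66], [-2.55, 2.55]. Speed limits (rad/s): [2.57, 2.57, 3.14, 3.14, 3.14, 3.14].

## Interface

Orientations are given as a rotation vector (axis times angle).
In Python, from cell import manip, inverse_kinematics, cams, order gives the robot as it stands. Calls block until the motion is done:
- manip.move_pose(position, orientation): joint-space move of the TCP to a pose.
- manip.move_linear(position, rate=0.15, rot=None): straight line of the TCP; rot=None keeps the orientation; rate is the mean speed in m/s.
- manip.set_joints(angles): joint-space move.
- manip.set_gripper(opening, force=None): finger opening in m; force is the grip in N (None keeps the last); returns when the fingers have stopped.
- manip.dwell(seconds).
- inverse_kinematics(position, orientation): joint angles nearest the present ones, or None.
- manip.state(): the state.
- cams.capture(name): name is "scene" or "top" or "wrist"; returns a dict with "image" (480x640x3 uint8, blue, green, red), "z_map" (480x640 float32, m along the optical axis (not along the pixel's ray), 0 where there is no reading), "intrinsics" (3x3 intrinsics, pixels), "position" and "orientation" of the camera in the world; the wrist camera has in their place "T_tool_cam" (4x4, takes a point from camera to tool coordinates, whose origin is the TCP and whose axes are the tool frame's). Camera axes: x right, y down, z forward; pixel columns grow to the right and rows downward; lengths in m; the calibration is good to about 2 mm. A picture is of the moment at which its call begins: read the wrist's pose just before it.
A pose or a line that the arm cannot do raises manip.IKError and nothing moves.
- order.close_job(): hands the job in, once; it reports no verdict.
The state is a dict: "clock": time; "joint_pos": joint angles; "joint_velocities": joint speeds; "tau": joint torques, N m; "tool_pos": TCP position; "tcp_rot": TCP orientation; "contact_force": force on the tool from outside, world axes, zero at the start; "moment": the same for the moment, N m; "gripper_width": finger opening in m.
Only numpy, scipy, OpenCV 4.12 (cv2) and the standard library are available. Lean on these libraries where they do the work, as an engineer would, in place of code of your own. Each camera call takes 0.05 s, during which the arm holds its last target. There are 200 camera calls.

## Working session

There is one attempt and no reset: what is moved stays moved. The work goes in short steps, each a Python script; the robot and the scene stay as the last script left them, time stands still between calls to the robot, and variables do not carry over. Pictures are saved under pics/ and viewed, about 8 in all and at most 12, crops included, and the job is handed in when it is done.

```bash
ls; mkdir -p pics; cat > h.py <<'E'
import numpy as np, cv2
from scipy.spatial.transform import Rotation as R
from cell import manip, inverse_kinematics, cams, order
def Rm(o):
    o=np.array(o,float)
    return o if o.shape==(3,3) else (R.from_rotvec(o).as_matrix() if o.size==3 else R.from_quat(o).as_matrix())
def cap(name):
    s=manip.state(); c=cams.capture(name)
    if name=="wrist":
        T=np.eye(4);T[:3,:3]=Rm(s["tcp_rot"]);T[:3,3]=s["tool_pos"];T=T@np.array(c["T_tool_cam"])
    else:
        T=np.eye(4);T[:3,:3]=Rm(c["orientation"]);T[:3,3]=c["position"]
    c["T"]=T;return c
def plane(c,u,v,z):
    d=c["T"][:3,:3]@np.linalg.inv(c["intrinsics"])@np.array([u,v,1.]);p=c["T"][:3,3]
    return p+d*(z-p[2])/d[2]
def depth(c,u,v):
    return c["T"][:3,:3]@(np.linalg.inv(c["intrinsics"])@np.array([u,v,1.])*c["z_map"][int(v),int(u)])+c["T"][:3,3]
def cloud(c):
    v,u=np.mgrid[:480,:640]; K=np.linalg.inv(c["intrinsics"])
    return (np.stack([u,v,np.ones_like(u)],-1)@K.T*c["z_map"][...,None])@c["T"][:3,:3].T+c["T"][:3,3]
E
python3 - <<'E'
from h import *
s=manip.state();print(s)
for n in("scene","top"):
    c=cap(n);cv2.imwrite(f"pics/{n}0.png",c["image"]);print(n,c["T"].round(3).tolist(),c["intrinsics"])
c=cap("wrist");print(c["T_tool_cam"],c["intrinsics"])
E
```

```text
pics
{'clock': 0.0, 'joint_pos': array([-1.35191416e+00,  2.64733003e-01,  1.60534306e+00,  1.41665471e-05,
        1.27369454e+00, -3.69081884e-02]), 'joint_velocities': array([ 9.36519254e-04, -4.12897949e-04,  9.27503121e-05, -1.66221646e-03,
        4.79209252e-04,  3.92137344e-04]), 'tau': array([ 4.72800948e-04, -5.02103305e+01, -3.56874061e+01,  7.28224008e-02,
        2.93344539e-02, -1.74615602e-04]), 'tool_pos': array([ 0.17062786, -0.65235851,  0.23741828]), 'tcp_rot': array([ 2.08586571,  0.27053901, -2.08625356]), 'contact_force': array([ 0.01617437, -0.36519665,  0.21553383]), 'moment': array([-0.03129048, -0.01641263, -0.0831564 ]), 'gripper_width': 0.08798006501654572}
scene [[0.333, 0.604, -0.725, 1.391], [0.943, -0.197, 0.269, -0.36], [0.019, -0.773, -0.635, 0.937], [0.0, 0.0, 0.0, 1.0]] [[532.42941923   0.         330.85114458]
 [  0.         532.42941923 238.65934923]
 [  0.           0.           1.        ]]
top [[0.029, -0.997, 0.067, 0.354], [-1.0, -0.029, -0.001, -0.003], [0.003, -0.067, -0.998, 1.556], [0.0, 0.0, 0.0, 1.0]] [[530.4058732    0.         313.66510435]
 [  0.         530.4058732  239.62542063]
 [  0.           0.           1.        ]]
[[-1.48711662e-04 -2.70904418e-01  9.62606241e-01 -1.45663021e-01]
 [ 9.99999964e-01 -2.53476280e-04  8.31532240e-05 -1.40664609e-04]
 [ 2.21471273e-04  9.62606219e-01  2.70904446e-01 -6.98856434e-02]
 [ 0.00000000e+00  0.00000000e+00  0.00000000e+00  1.00000000e+00]] [[411.29690232   0.         317.58332025]
 [  0.         411.29690232 243.35043214]
 [  0.           0.           1.        ]]
```

View pics/scene0.png

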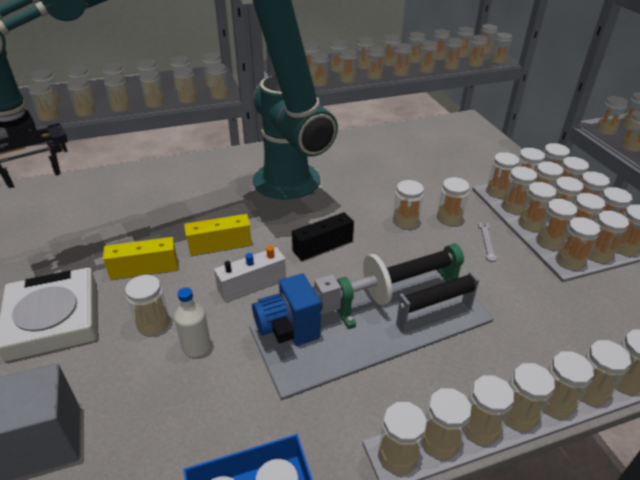

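View pics/top0.png

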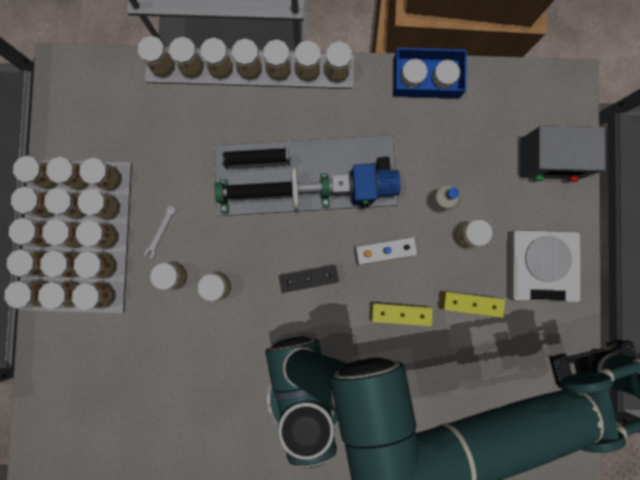

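Scene: silver rack with black (228,267), blue (250,258) and orange (270,251) knobs. Top view: orange (367,253), blue (387,250), black (406,247). The look-alikes are two yellow racks (404,314) and (475,304) and a black rack (309,277), all without coloured knobs. I choose the orange knob on the silver rack. The coupling block is at top (342,184) and the flange at (295,188).

```bash
cat >> h.py <<'E'
def hsvmask(c,h0,h1,s=120,v=60):
    return cv2.inRange(cv2.cvtColor(c["image"],cv2.COLOR_BGR2HSV),(h0,s,v),(h1,255,255))
def blobs(m,amin=5):
    n,l,st,ce=cv2.connectedComponentsWithStats(m)
    return [(ce[i].round(1).tolist(),int(st[i,4]),st[i,:4].tolist()) for i in range(1,n) if st[i,4]>=amin]
def down(a): # jaw axis y at angle a in world xy, tool pointing down
    c,s=np.cos(a),np.sin(a)
    return R.from_matrix(np.array([[0,c,s],[0,s,-c],[-1,0,0]])).as_rotvec()
E
python3 - <<'E'
from h import *
c=cap("top");s=cap("scene")
print("orange top",[b for b in blobs(hsvmask(c,5,18,150,120)) if abs(b[0][0]-367)<40 and abs(b[0][1]-253)<40])
print("orange sc",[b for b in blobs(hsvmask(s,5,18,150,120)) if abs(b[0][0]-270)<40 and abs(b[0][1]-251)<40])
print("or",plane(c,367,253,.098),"blk",plane(c,406,247,.098),depth(c,367,253))
print("block",plane(c,342,184,.126),depth(c,342,184),"scene",plane(s,327,283,.126))
print("flange",plane(c,295,188,.09))
P=cloud(c);
for u in range(285,400,3): print(u,[P[184,u].round(3).tolist()][0],end=';')
print(R.from_rotvec(manip.state()["tcp_rot"]).as_matrix().round(2).tolist())
x=cv2.resize(c["image"][140:280,200:430],None,fx=3.4,fy=3.4,interpolation=cv2.INTER_CUBIC);cv2.imwrite("pics/crop1.png",x)
E
```

```text
orange top [([367.6, 253.4], 15, [366, 252, 4, 4])]
orange sc [([269.5, 248.3], 33, [267, 246, 6, 6])]
or [ 0.41971947 -0.1518327   0.098     ] blk [ 0.43941367 -0.25884624  0.098     ] [ 0.41985529 -0.15213934  0.09500371]
block [ 0.60431564 -0.07669133  0.126     ] [ 0.60474379 -0.07681783  0.12355776] scene [ 0.60512225 -0.07458027  0.126     ]
flange [0.59545949 0.05216177 0.09      ]
285 [0.603, 0.079, 0.108];288 [0.602, 0.071, 0.113];291 [0.603, 0.063, 0.108];294 [0.598, 0.053, 0.141];297 [0.605, 0.047, 0.101];300 [0.604, 0.038, 0.107];303 [0.607, 0.03, 0.095];306 [0.605, 0.022, 0.102];309 [0.606, 0.013, 0.098];312 [0.607, 0.005, 0.099];315 [0.606, -0.003, 0.103];318 [0.607, -0.012, 0.1];321 [0.606, -0.02, 0.104];324 [0.605, -0.028, 0.114];327 [0.605, -0.036, 0.115];330 [0.607, -0.045, 0.102];333 [0.603, -0.052, 0.127];336 [0.604, -0.06, 0.125];339 [0.608, -0.07, 0.103];342 [0.605, -0.077, 0.124];345 [0.605, -0.085, 0.124];348 [0.605, -0.093, 0.123];351 [0.608, -0.102, 0.11];354 [0.605, -0.109, 0.129];357 [0.605, -0.117, 0.13];360 [0.605, -0.125, 0.13];363 [0.605, -0.134, 0.13];366 [0.604, -0.141, 0.14];369 [0.606, -0.15, 0.128];372 [0.605, -0.158, 0.134];375 [0.606, -0.166, 0.13];378 [0.609, -0.176, 0.115];381 [0.609, -0.184, 0.116];384 [0.609, -0.192, 0.117];387 [0.61, -0.2, 0.117];390 [0.609, -0.208, 0.12];393 [0.609, -0.216, 0.121];396 [0.61, -0.225, 0.117];399 [0.61, -0.233, 0.118];[[-0.0, 0.25, -0.97], [0.0, -0.97, -0.25], [-1.0, -0.0, -0.0]]
```

View pics/crop1.png

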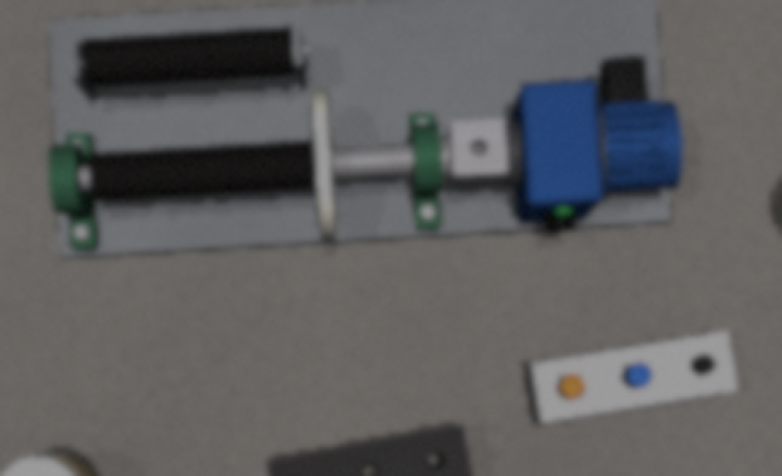

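The crop confirms the choice: orange knob (571,387), blue (637,375), black (703,365) on the silver rack. Guide hole is at (479,147), and the flange is the white bar near x≈323. Next, close looks.

```bash
python3 - <<'E'
from h import *
import pickle
manip.move_pose([0.604,-0.077,0.30],down(0.094))
print(manip.state()["clock"])
a=cap("wrist"); sa=manip.state()
manip.move_pose([0.42,-0.152,0.22],down(0.182))
b=cap("wrist");s=manip.state();print(s["clock"],s["tool_pos"],s["joint_pos"].round(2))
pickle.dump((a,b),open("looks.pkl","wb"))
cv2.imwrite("pics/w1.png",np.hstack([cv2.resize(x["image"],(400,300)) for x in(a,b)]))
print("orange",[(q,plane(b,*q[0],.098)) for q in blobs(hsvmask(b,5,18,150,100),100)])
# hole: dark pixels near expected
K=a["intrinsics"];p=np.linalg.inv(a["T"])@[.604,-.077,.126,1];uv=(K@p[:3])/p[2];print("hole exp",uv)
p=np.linalg.inv(a["T"])@[.595,.052,.15,1];print("flange top",(K@p[:3])/p[2])
E
```

```text
2.8083
3.775 [ 0.42177075 -0.15239149  0.22134159] [-0.4  -0.17  2.09  0.    1.22 -0.58]
orange [(([312.3, 238.1], 547, [299, 225, 27, 27]), array([ 0.41870824, -0.15531791,  0.098     ]))]
hole exp [317.55315912 217.65558852   1.        ]
flange top [322.08153725  31.14631039   1.        ]
```

View pics/w1.png

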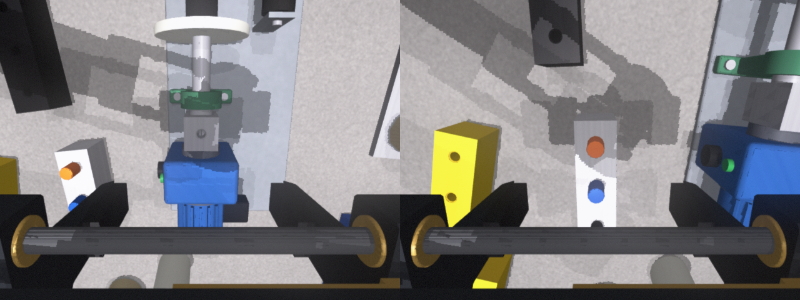

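Left: hole at about (201,133) in the half-size image, flange rim at (200,28). Right: orange knob at (595,147) sits alone at the rack end with blue (597,190) next to it. Getting a precise hole position, then grasping.

```bash
python3 - <<'E'
from h import *
import pickle
a,b=pickle.load(open("looks.pkl","rb"))
g=cv2.cvtColor(a["image"],cv2.COLOR_BGR2GRAY)
w=g[195:230,302:342]; print(w[::2,::2])
bl=blobs(((w<np.median(w)-25)*255).astype(np.uint8),8);print(bl)
for q in bl: print(plane(a,q[0][0]+302,q[0][1]+195,.126))
# flange: white pixels; cloud
P=cloud(a);m=(P[...,2]>.125)&(P[...,2]<.16)&(P[...,1]>.02)&(P[...,1]<.09)
F=P[m];print(m.sum(),F.mean(0),F.min(0),F.max(0)); 
top=F[F[:,2]>.14];print("top",len(top),top.mean(0)); A=np.polyfit(top[:,0],top[:,1],1);print("slope",A)
# block top
m=(abs(P[...,2]-.126)<.005)&(np.hypot(P[...,0]-.604,P[...,1]+.077)<.035);r=cv2.minAreaRect(P[m][:,:2].astype(np.float32));print("block",r,np.median(P[m][:,2]))
manip.move_linear([0.419,-0.1545,0.20]);manip.dwell(.2)
c=cap("wrist");print(manip.state()["tool_pos"])
print([(q,plane(c,*q[0],.098)) for q in blobs(hsvmask(c,5,18,150,100),100)])
E
```

```text
[[131 130 131 129 131 131 129 128 131 129 132 127 131 132 132 133 131 131
  133 132]
 [132 130 129 128 130 129 130 129 130 129 129 126 130 132 131 132 131 131
  131 133]
 [131 125 125 131 132 129 130 127 128 130 128 127 131 133 132 131 131 131
  132 131]
 [131 128 129 129 131 131 130 128 128 128 131 126 129 130 130 131 132 132
  132 130]
 [128 131 129 129 130 129 130 129 127 131 128 126 129 131 133 134 130 131
  132 131]
 [130 127 129 130 131 130 128 125 128 128 125 126 127 131 131 131 132 132
  130 132]
 [130 128 127 130 132 130 130 124 114 107 104 107 119 128 133 131 131 132
  131 130]
 [131 131 127 131 131 131 124 105 103 110  96 115 107 119 129 132 131 132
  132 130]
 [132 127 127 129 130 130 113  99 101 114 101 126 115 109 126 133 132 132
  132 131]
 [129 128 129 129 132 130 108  88  99 116  97 127 121  99 122 132 132 127
  131 131]
 [130 129 129 131 129 128 111  87  97 119  97 125  97  93 122 131 133 131
  131 130]
 [131 130 127 127 131 127 116  88  91  94  93  92  89 109 126 133 130 130
  130 130]
 [129 129 127 128 130 129 122 106  91  89  91  93  96 123 131 131 130 131
  131 
[... 260 characters left out ...]
 [130 126 126 128 129 129 129 126 131 130 128 127 129 131 132 132 130 131
  130 160]
 [127 127 126 128 130 130 127 126 132 129 129 128 129 130 134 132 129 130
  130 158]]
[([18.6, 20.0], 99, [13, 12, 14, 14])]
[ 0.60620389 -0.07463967  0.126     ]
3175 [0.59563578 0.04864822 0.14132089] [0.54707238 0.04000871 0.12503029] [0.64409377 0.0593716  0.15131814]
top 1992 [0.59566172 0.04932868 0.14621477]
slope [ 0.08488117 -0.00123178]
block ((0.6075304746627808, -0.08183160424232483), (0.04386712238192558, 0.059511300176382065), 4.569608688354492) 0.12571643047774944
[ 0.41970123 -0.15456694  0.20076097]
[(([315.0, 243.8], 649, [301, 229, 29, 30]), array([ 0.41865842, -0.15529461,  0.098     ]))]
```

```bash
python3 - <<'E'
from h import *
x,y=.41866,-.15529
manip.set_gripper(.044,20)
manip.move_linear([x,y,.12]);manip.move_linear([x,y,.077],rate=.08)
manip.set_gripper(.0,20);s=manip.state();print(s["gripper_width"],s["tool_pos"],s["contact_force"])
manip.move_linear([x,y,.24],rate=.2)
manip.move_pose([.6062,-.0745,.24],down(.09))
manip.move_linear([.6062,-.0745,.208]);manip.dwell(.3)
s=manip.state();print(s["clock"],s["gripper_width"],s["tool_pos"],s["contact_force"])
for n in("scene","wrist"):
    c=cap(n);cv2.imwrite(f"pics/ins_{n}.png",c["image"][200:350,220:420] if n=="scene" else c["image"])
a=cv2.imread("pics/ins_scene.png");b=cv2.imread("pics/ins_wrist.png")
cv2.imwrite("pics/ins.png",np.hstack([cv2.resize(a,(400,300)),cv2.resize(b,(400,300))]))
E
```

```text
0.019607200604760795 [ 0.41898235 -0.15542388  0.07737342] [-0.62786295  0.45266551  1.58222043]
9.4167 0.018942093321929962 [ 0.60667878 -0.07473106  0.2091512 ] [ 0.54733964 -0.25006172 -0.3358747 ]
```

View pics/ins.png

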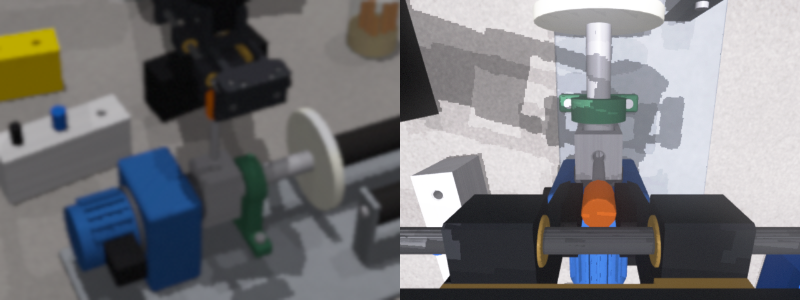

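The pin is held upright above the block and the hole is right at its tip (wrist half, 599,155). Inserting by feel.

```bash
python3 - <<'E'
from h import *
f0=manip.state()["contact_force"];x,y=.6060,-.0745
z=.208;
while z>.178:
    z-=.003
    manip.move_linear([x,y,z],rate=.05)
    s=manip.state();f=s["contact_force"]-f0
    print(round(s["tool_pos"][2],4),s["tool_pos"][:2].round(4),f.round(1))
    if f[2]>5 or np.hypot(f[0],f[1])>10: print("contact");break
print(s["clock"])
E
```

```text
0.2046 [ 0.6058 -0.0744] [ 1.3 -1.1  0.3]
0.2015 [ 0.6057 -0.0744] [ 0.9 -0.6 -0.2]
0.1986 [ 0.6058 -0.0745] [ 1.4 -0.3 -0.2]
0.1957 [ 0.6058 -0.0745] [ 0.4 -0.2 -0.9]
0.1928 [ 0.606  -0.0744] [ 1.6  0.2 -0.2]
0.1897 [ 0.6059 -0.0744] [ 1.8 -1.2 -0.8]
0.1867 [ 0.6059 -0.0745] [ 1.3  0.5 -0.9]
0.1837 [ 0.6059 -0.0744] [ 1.9 -0.6 -0.7]
0.1807 [ 0.6059 -0.0745] [ 1.7 -0.1 -0.1]
0.1777 [ 0.6059 -0.0744] [ 1.7 -0.1 -0.5]
12.0167
```

```bash
cat >> h.py <<'E'
b=.087; H=np.array([.606,-.0745,.126])
ey=np.array([-np.sin(b),np.cos(b),0]);ex=np.array([np.cos(b),np.sin(b),0]);ez=np.array([0,0,1.])
C=H+.1245*ey; C[2]=.09
def rim(t,r=.043):
    u=np.sin(t)*ex+np.cos(t)*ez
    M=np.column_stack([-u,ey,np.cross(-u,ey)])
    return C+r*u, R.from_matrix(M).as_rotvec()
def knob():
    c=cap("scene");K=c["intrinsics"]
    out=[]
    for z in (.184,.147):
        p=np.linalg.inv(c["T"])@[H[0],H[1],z,1];out.append((K@p[:3]/p[2])[:2].round(1).tolist())
    return [q[:2] for q in blobs(hsvmask(c,3,18,130,70),8) if abs(q[0][0]-out[0][0])<15 and abs(q[0][1]-out[0][1])<45],out
E
python3 - <<'E'
from h import *
manip.set_gripper(.044);
p=np.array([.606,-.0745,.178])
manip.move_linear(p+[0,0,.08],rate=.2)
print(knob(),manip.state()["clock"])
for t in(-.9,-.7,-.5,0,.3,.5,.7):
    q=inverse_kinematics(*rim(t,.1));print(t,None if q is None else np.round(q,2),inverse_kinematics(*rim(t)) is not None)
E
```

```text
([([327.2, 262.8], 127)], [[327.6, 263.5], [327.3, 276.2]]) 13.1583
-0.9 None False
-0.7 [-0.   -0.32  2.47  0.19  0.3  -1.82] True
-0.5 [ 0.02 -0.21  2.29  0.06  0.57 -1.69] True
0 [ 0.04  0.15  1.83 -0.    1.16 -1.62] True
0.3 [ 0.05  0.41  1.55 -0.01  1.49 -1.61] True
0.5 [ 0.05  0.58  1.36 -0.02  1.7  -1.6 ] True
0.7 [ 0.06  0.75  1.17 -0.02  1.91 -1.6 ] True
```

Knob at scene (327,263), which matches the predicted standing height; a drop should move it to v≈276. Rolling the flange now.

```bash
cat >> h.py <<'E'
def roll(t0,t1,step=.04,rate=.012):
    f0=None
    n=int(round(abs(t1-t0)/step))
    for t in np.linspace(t0,t1,n+1)[1:]:
        p,o=rim(t);manip.move_linear(p,rate=rate,rot=o)
        k=knob()[0];s=manip.state()
        v=k[0][0][1] if k else None
        print(round(t,2),v,s["contact_force"].round(1),end="; ")
        if v is None or v>267: return t,v
    return t,v
def grab(t):
    manip.move_pose(*rim(t,.12)); manip.move_linear(rim(t)[0],rate=.1); manip.set_gripper(0,5)
    s=manip.state();print("grab",s["gripper_width"],s["clock"],s["contact_force"].round(1))
def letgo(t):
    manip.set_gripper(.04); manip.move_linear(rim(t,.12)[0],rate=.2)
E
python3 - <<'E'
from h import *
manip.set_gripper(.04)
manip.move_pose(*rim(0,.19))
grab(-.6); print(roll(-.6,-.2)); print(manip.state()["clock"])
c=cap("scene");cv2.imwrite("pics/roll1.png",cv2.resize(c["image"][180:380,200:500],None,fx=2,fy=2))
E
```

```text
grab 0.011830492453105376 16.95 [-3.5  2.   4.4]
-0.56 262.4 [-2.4  4.   5. ]; -0.52 261.4 [-0.4  5.1  1.6]; -0.48 261.4 [-1.6  3.9  1.9]; -0.44 261.3 [-0.7  4.7  1.8]; -0.4 261.3 [-0.9  5.2  1.5]; -0.36 261.4 [-0.3  4.5  1.1]; -0.32 261.6 [-0.4  5.1  1.4]; -0.28 261.7 [-0.7  4.2  1. ]; -0.24 261.7 [-0.9  4.4  0.2]; -0.2 262.0 [-0.5  5.1  0.6]; (np.float64(-0.2), 262.0)
20.3667
```

View pics/roll1.png

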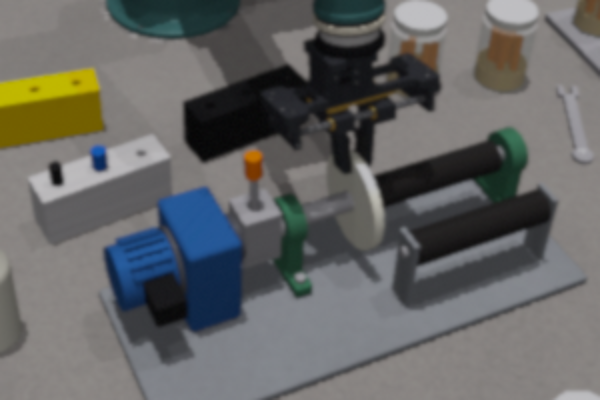

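The pin (scene crop 254,165) stands in the block and the fingers pinch the flange rim near (355,150). Continuing the stroke.

```bash
python3 - <<'E'
from h import *
t,v=roll(-.2,.7); print(t,v,manip.state()["clock"])
if v and v<267:
    letgo(t); manip.move_pose(*rim(0,.125)); grab(-.65); t,v=roll(-.65,0.7); print(t,v,manip.state()["clock"])
E
```

```text
-0.16 266.9 [0.  4.3 0.9]; -0.12 275.1 [-0.3  5.5 -0.1]; -0.11818181818181821 275.1 21.1167
```

```bash
python3 - <<'E'
from h import *
manip.dwell(.3);print([knob() for _ in range(2)])
letgo(-.118)
manip.move_linear(rim(-.118,.2)[0],rate=.25)
p=H.copy();p[2]=.22
manip.set_gripper(0,15)
manip.move_pose(p,down(.087));manip.dwell(.2)
f0=manip.state()["contact_force"];print(manip.state()["clock"],f0,manip.state()["tool_pos"])
manip.move_linear([*H[:2],.172],rate=.1);z=.172;zc=None
while z>.150:
    z-=.001; manip.move_linear([*H[:2],z],rate=.02)
    s=manip.state();f=s["contact_force"]-f0
    print(round(z,4),s["tool_pos"].round(4)[2],f.round(1))
    if f[2]>15: break
print(s["clock"])
E
```

```text
[([([327.2, 275.1], 105)], [[327.6, 263.5], [327.3, 276.2]]), ([([327.2, 275.1], 105)], [[327.6, 263.5], [327.3, 276.2]])]
25.2417 [ 0.17384683  0.20352447 -0.42380229] [ 0.60609754 -0.07409185  0.22048888]
0.171 0.1718 [ 0.6 -0.5  1.1]
0.17 0.1701 [-0.5  0.4 -0.1]
0.169 0.1689 [-0.9 -0.4  0.1]
0.168 0.1679 [ 0.2 -0.  -0.1]
0.167 0.1669 [ 0.1 -0.1  0.5]
0.166 0.1659 [-0.1  0.3  1.3]
0.165 0.1649 [-0.4 -0.3  0.7]
0.164 0.1639 [ 0.8 -1.   0.3]
0.163 0.1629 [-0.7 -0.3  0.8]
0.162 0.1621 [0.7 0.3 1.1]
0.161 0.1615 [-0.3 -0.2  2.1]
0.16 0.1609 [-0.2 -0.5  5.1]
0.159 0.1599 [-0.4 -0.2  5.6]
0.158 0.1589 [ 0.8 -0.2  5.3]
0.157 0.1576 [-0.6 -0.3  5.7]
0.156 0.1564 [-0.4 -0.5  5. ]
0.155 0.1548 [0.9 0.1 3.7]
0.154 0.1545 [-0.1 -0.2  6. ]
0.153 0.1544 [-1.7  0.2 10.1]
0.152 0.1543 [-2.8  0.1 14.3]
0.151 0.1543 [-4.8  0.2 17.9]
31.125
```

The force passed the catch (5.7 N, then 3.7 N) and then hit a hard stop at z = 0.1543, with home expected at 0.154. Backing off and checking.

```bash
python3 - <<'E'
from h import *
manip.move_linear([*H[:2],.30],rate=.15);manip.dwell(.3)
s=manip.state();print(s["clock"],s["contact_force"].round(1),knob()[0])
c=cap("wrist");sc=cap("scene")
print([(q,plane(c,*q[0],.154),depth(c,*q[0])) for q in blobs(hsvmask(c,3,18,130,70),100)])
cv2.imwrite("pics/end.png",np.hstack([cv2.resize(sc["image"][200:350,220:420],(400,300)),cv2.resize(c["image"],(400,300))]))
E
```

```text
32.5667 [ 0.8  0.  -0.3] [([327.0, 277.9], 121)]
[(([317.8, 223.8], 633, [305, 208, 26, 32]), array([ 0.60588907, -0.07189695,  0.154     ]), array([ 0.60590183, -0.07204201,  0.15337006]))]
```

View pics/end.png

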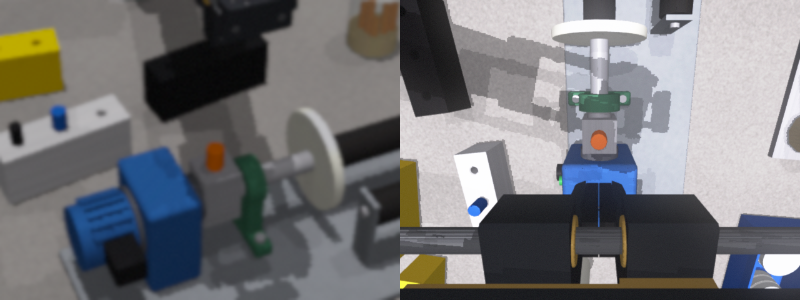

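The knob sits flat on the block (left half 216,156; wrist half 599,141), its top measures about 0.153 m, and nothing else has moved. Handing in.

```bash
python3 -c "
from h import *
order.close_job();print(manip.state()['clock'])"
```

```text
the job is handed in; nothing more can be done
the job is handed in; nothing more can be done
```

The roller is coupled and the job is handed in. The orange pin is through the guide hole and the journal, with its knob home on the coupling block.

- **Placing the pin:** I took it from the silver rack, stood it in the guide hole with almost no contact force, and let go.
- **Turning the flange:** I pinched the rim with 5 N and rolled its top about 0.48 rad towards +x, in steps of about 0.04 rad. The camera showed the pin drop, and I stopped there.
- **Pressing home:** The pin passed the spring catch at about 5.7 N and came to a firm stop with the knob top at 0.1543 m (0.154 expected). The highest pressing force was 18 N.

**Last checks:** The knob top measured 0.1534 m in the wrist camera, and the knob looked upright and seated in both views. The force on the retracted arm was near zero, and the clock read about 33 s. The blue and black pins were still in the rack. I checked the other loose things only by eye, and the jars, bottle and spanner were not all in the last pictures.

One small disagreement: the last wrist view put the orange blob 2.6 mm off the hole estimate in y. I put this down to the knob's side being in the mask, as the hole itself allows the pin only about 0.6 mm of play.

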